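# Push the stuck slug out of the die sleeve

## Task

A yellow slug is stuck in the upright steel sleeve of the green die stand. Take the red-handled push rod, push it down through that sleeve from above so that the slug comes out underneath into the stand's catch tray, and leave the rod standing in the sleeve with its collar resting on the rim.

Things in the scene. Friction and masses are not known exactly. Their poses are not given: they have to be found in the camera images.
- push_rod: Loose upright rod, 141 mm tall, 0.14-0.28 kg. Origin: centre of its lower end, z up the rod. Steel shaft 22 mm thick to z = 85 mm; steel collar 72 mm wide, 85 to 91; round red handle 30 mm thick, 91 to 141. Starts with its end 5 mm over the table, in the 26 mm hole, 40 mm deep, of a fixed round wooden holder 74 mm wide, 45 high. Not to use: rods with blue (too thick) and black (too short) handles.
- die_stand: Fixed green stand. Origin: on the table, on the sleeve's axis; z up. Upright steel sleeve, 54 mm outside, bore 44, open at both ends: lower end z = 85 mm, rim 155; collar on the rim puts the rod's end at 70. Posts 125 high at y = +-49. Below: tray 110 x 110, walls 30 high, floor 5. Small hinged tabs under the bore hold the slug till pushed with about 10 N. The grey stand (empty) is not meant.
- slug_center (a point): Centre of the loose yellow plastic slug, a plain cylinder 40 mm in diameter and 34 mm long, about 50 g. It starts upright in the lower end of the green stand's sleeve, its centre 102 mm and its top 119 mm above the table, that is 36 mm below the rim, and can be seen from above.
There are look-alikes about, which are no part of the job. What is shaped like the die_stand but pink is not meant.

How it is judged:
By the outcome, as a careful person would: the job done as asked, in the order asked, and still so for the second after the job is handed in, with the robot touching nothing.
It also fails if it takes over 42 s, if anything falls off the work surface, if the arm or the gripper's body presses on something with over 40 N, if the wrist force passes 120 N, or if a joint passes its speed limit or range.

## Robot

A 6-joint arm with a two-finger parallel gripper is mounted at the origin on the work surface. World frame = base frame: x ahead of the robot, y to its left, z up, the work surface at z = 0. Lengths are in m, angles in degrees, forces in N, time in s.
With the tool pointing down it reaches from about 0.375 to 0.9 m from the base axis. Payload 3.1 kg.
Tool frame: the origin (TCP) lies at the very end of the fingers, on their centre line; the grasp point (between the pads) lies behind it (bot.grip_depth is the z of the grasp point in the tool frame, in m); z points along the fingers, y is the direction in which the jaws open and shut (so a half turn about z gives the same grasp; the last joint's range is limited). The gripper opens to 87 mm and grips with 3 to 60 N. Pads are 19 mm wide; open, the fingers measure 117 mm over their backs; the gripper's body (75 mm by 190 mm) begins 51 mm behind the grasp point.
Start: joints at [-81.503, 30.224, 82.088, -0, 67.689, -10.227], TCP at [0.201, -0.592, 0.223] pointing down, gripper open.
Joint ranges: [-176.69, 176.69], [-43.24, 126.21], [12.49, 139.97], [-82, 262], [0, 151.66], [-163.58, 163.58]. Speed limits (degrees/s): [159.86, 159.86, 180, 180, 180, 180].

## Interface

Orientations are given as a 3x3 rotation matrix whose columns are the frame's x, y, z axes.
In Python, from rig import bot, vision gives the robot as it stands. The module is installed in compiled form; this text tells all that it offers.
- The arm moves only by the shell command python3 -m jog 'ROWS'. ROWS is JSON, a list of rows, each a list of 3 entries, a list of its own where there are three numbers: the shift along the tool's x, y, z in mm, then the turn, a rotation vector about the tool's x, y, z in degrees, then the closure, from 0 (fully open) to 1 (shut). In form: [[[dx, dy, dz], [wx, wy, wz], fingers], ...]. A call has 1 to 12 rows; each row is the pose to reach, as a shift and turn from the pose commanded when the call began, along the tool's axes at that moment; what a row does not reach only later rows make up. A row lasts 1/12 s, in which the tool goes at most 41.7 mm and 7.16 degrees, less where a joint would pass 70% of its speed; a pose out of reach is approached as far as the arm can. A call with a gripper value outside its range is refused whole. The fingers move at their own pace and stop on an object; the grip force is fixed at half the most. Time passes only in rows, so rows that repeat a pose let the fingers close. It gives the time, the measured TCP pose, the force and the opening at its end, in the units of the state.
- bot.read_state(): the state, without advancing time (a new reading comes with each control period).
- vision.capture(name): name is "scene" or "top" or "wrist"; returns the picture (400x640x3 uint8, red, green, blue); there is no depth.
- vision.camera_info(name): a dict with "intrinsics" (3x3 intrinsics, pixels), "dist" ([k1, k2, p1, p2, k3] as OpenCV has them; the pictures are not rectified), "camera_from_world" (4x4, takes a point from world to camera coordinates); the wrist camera has in their place "mount" (4x4, takes a point from camera to tool coordinates, whose origin is the TCP and whose axes are the flange's). Camera axes: x right, y up, looking along -z (the intrinsics and any distortion apply to the point x, -y, -z); pixel columns grow to the right and rows downward; lengths in m; the calibration is good to about 2 mm. A picture is of the moment at which its call begins: read the wrist's pose just before it. camera_info takes no time and is no camera call.
- bot.hand_in(): hands the job in, once; it reports no verdict.
The state is a dict: "time_s": time; "joint_positions": joint angles; "qvel": joint speeds; "tau": joint torques, N m; "position": TCP position; "tcp_rot": TCP orientation; "force": force on the tool from outside, world axes, zero at the start; "moment": the same for the moment, N m; "opening": opening from 0.0 (shut) to 1.0 (fully open).
Only numpy, scipy, OpenCV 4.12 (cv2) and the standard library are available. Lean on these libraries where they do the work, as an engineer would, in place of code of your own. Each camera call takes 0.05 s, during which the arm holds its last target. There are 200 camera calls.

## Working session

There is one attempt and no reset: what is moved stays moved. The work goes in short steps, Python scripts to look and compute and a shell command to move; the robot and the scene stay as the last step left them, time stands still between calls to the robot, and variables do not carry over. Pictures are saved under pics/ and viewed, about 8 in all and at most 12, crops included, and the job is handed in when it is done.

```bash
mkdir -p pics
python3 - <<'E'
from rig import bot, vision
import cv2,numpy as np
s=bot.read_state(); print(s['time_s'],s['position'],s['tcp_rot'],s['opening'],bot.grip_depth)
for n in("scene","top","wrist"):
    im=vision.capture(n); cv2.imwrite(f"pics/{n}0.png",im[:,:,::-1])
    print(n,{k:np.round(v,4).tolist() for k,v in vision.camera_info(n).items()})
E
```

```text
0.0 [ 0.20054316 -0.59118308  0.22158323] [[ 9.47071736e-01  3.21021807e-01 -3.55433120e-04]
 [ 3.21021821e-01 -9.47069433e-01  2.11664871e-03]
 [ 3.42870552e-04 -2.11871996e-03 -9.99997697e-01]] 1.0012139255905914 -0.0187
scene {'intrinsics': [[380.8751, 0.0, 321.3336], [0.0, 380.8751, 198.0346], [0.0, 0.0, 1.0]], 'dist': [-0.0189, 0.0, 0.0, 0.0, 0.0], 'camera_from_world': [[0.7495, 0.6618, 0.0164, -0.397], [-0.4062, 0.4402, 0.8008, 0.1051], [0.5228, -0.6068, 0.5988, -1.1375], [0.0, 0.0, 0.0, 1.0]]}
top {'intrinsics': [[512.329, 0.0, 312.9521], [0.0, 512.329, 197.1234], [0.0, 0.0, 1.0]], 'dist': [0.0399, 0.0, 0.0, 0.0, 0.0], 'camera_from_world': [[-0.024, -0.9996, -0.017, 0.0689], [0.9963, -0.0253, 0.0817, -0.5098], [-0.082, -0.015, 0.9965, -1.2826], [0.0, 0.0, 0.0, 1.0]]}
wrist {'intrinsics': [[281.8626, 0.0, 319.3667], [0.0, 281.8626, 203.1691], [0.0, 0.0, 1.0]], 'dist': [-0.0007, 0.0, 0.0, 0.0, 0.0], 'mount': [[0.0012, 0.9619, 0.2733, 0.0753], [1.0, -0.001, -0.001, -0.0014], [-0.0007, 0.2733, -0.9619, -0.1621], [0.0, 0.0, 0.0, 1.0]]}
```

View pics/scene0.png

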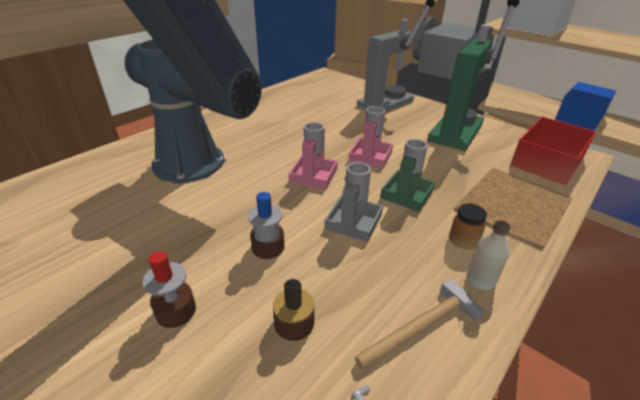

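View pics/top0.png

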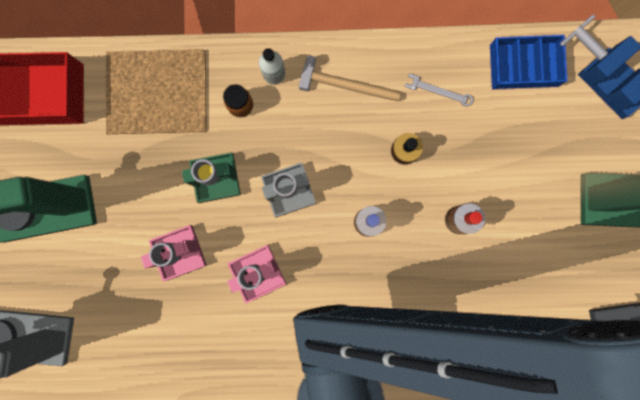

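Candidates for the rod, by top-view pixel:
- red handle (473,218): the one wanted
- blue (373,221): too thick
- black (408,146): too short

The red box at (40,88) is no rod. Candidates for the stand:
- green with yellow slug in its bore (203,173): the one wanted
- grey (286,185)
- pink (165,253) and (250,277)
- green arbor press at left (40,205) and another green object at right (610,200): neither is a stand

Next I measure both and check with a crop.

```bash
cat > h.py <<'E'
import numpy as np,cv2
from rig import bot,vision
def ray(n,px,st=None):
    c=vision.camera_info(n)
    u=cv2.undistortPoints(np.array([[px]],float),np.array(c['intrinsics']),np.array(c['dist']))[0,0]
    d=np.array([u[0],-u[1],-1.])
    if n=='wrist':
        T=np.eye(4);T[:3,:3]=st['tcp_rot'];T[:3,3]=st['position'];M=T@np.array(c['mount'])
    else: M=np.linalg.inv(np.array(c['camera_from_world']))
    return M[:3,3],M[:3,:3]@d
def onz(n,px,z,st=None):
    o,d=ray(n,px,st); return o+d*(z-o[2])/d[2]
def tri(n1,p1,n2,p2):
    a,d=ray(n1,p1);b,e=ray(n2,p2)
    t=np.linalg.lstsq(np.c_[d,-e],b-a,rcond=None)[0]; P,Q=a+d*t[0],b+e*t[1]
    return (P+Q)/2,np.linalg.norm(P-Q)
def blob(im,lo,hi,box):
    x0,y0,x1,y1=box
    m=cv2.inRange(cv2.cvtColor(im,cv2.COLOR_RGB2HSV)[y0:y1,x0:x1],lo,hi)
    n,l,s,c=cv2.connectedComponentsWithStats(m); i=1+np.argmax(s[1:,4])
    return c[i]+[x0,y0],s[i]+np.array([x0,y0,0,0,0])
E
python3 - <<'E'
from h import *
S=cv2.imread('pics/scene0.png')[:,:,::-1].copy();T=cv2.imread('pics/top0.png')[:,:,::-1].copy()
cs,ss=blob(S,(0,190,90),(5,255,255),(140,240,185,285)); ct,stt=blob(T,(0,170,100),(8,255,255),(450,200,500,235))
print(cs,ss,ct,stt); print('handle',tri('scene',cs,'top',ct),onz('top',ct,.146))
y,sy=blob(T,(20,150,60),(35,255,255),(190,158,218,188)); print('slug',y,sy,onz('top',y,.119))
# rim ellipse via grey in the top view
H=cv2.cvtColor(T,cv2.COLOR_RGB2HSV)[150:200,180:245]
print('grey blob',blob(T,(0,0,90),(180,60,255),(185,155,222,190)))
c=np.hstack([cv2.resize(T[145:210,165:245],None,fx=5,fy=5,interpolation=cv2.INTER_CUBIC),cv2.resize(T[185:250,430:510],None,fx=5,fy=5,interpolation=cv2.INTER_CUBIC)])
cv2.imwrite('pics/crop.png',c[:,:,::-1])
E
```

```text
[158.43661972 263.95070423] [150 252  18  29 284] [473.24305556 217.46527778] [465 212  17  11 144]
handle (array([ 0.44483605, -0.31551783,  0.13014716]), np.float64(0.00477620111786787)) [ 0.4454301  -0.30868563  0.146     ]
slug [204.19178082 171.3630137 ] [198 165  14  14 146] [0.57099774 0.31087271 0.119     ]
grey blob (array([201.35, 169.6 ]), array([190, 158,  25,  25, 220]))
```

View pics/crop.png

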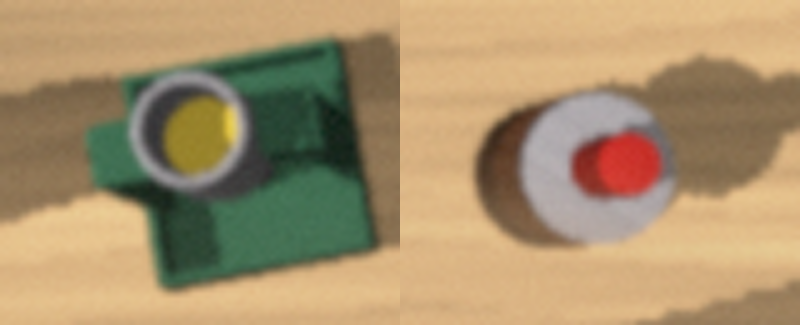

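The crop shows the green stand with the yellow slug in its rim, with the rim circle at about top (202.6,171.2). It also shows the red handle, its top face at (475.6,218) and the collar centre at (470,218.4). Both choices fit the descriptions.

Run:
```python
from h import *
print('rim',onz('top',(202.6,171.2),.155)); print('top',onz('top',(475.6,218),.146)); print('collar',onz('top',(470,218.4),.096))
s=bot.read_state();R=np.array(s['tcp_rot']);p=s['position']
t=np.array([onz('top',(475.6,218),.146)[0],onz('top',(475.6,218),.146)[1],.22])
print('tool shift mm',R.T@(t-p)*1000, np.degrees(np.arctan2(R[1,0],R[0,0])))
# rim via hough-like fit
T=cv2.imread('pics/top0.png',0)
print(cv2.HoughCircles(cv2.resize(T[145:200,165:245],None,fx=6,fy=6,interpolation=cv2.INTER_CUBIC),cv2.HOUGH_GRADIENT,1,100,param1=80,param2=20,minRadius=55,maxRadius=80)/6+np.array([165,145,0]))
```

```text
rim [0.56647527 0.30631593 0.155     ]
top [ 0.44409093 -0.31390989  0.146     ]
collar [ 0.44514684 -0.31569064  0.096     ]
tool shift mm [ 319.70071656 -184.58149806    2.17136673] 18.723427677681507
[[[203.08333206 172.08333397  10.40000057]]]
```

```bash
python3 -m jog '[[[12,-36,0],[0,0,0],0],[[24,-72,0],[0,0,0],0],[[36,-108,0],[0,0,0],0],[[48,-144,0],[0,0,0],0],[[61,-180,0],[0,0,0],0],[[98,-181,0],[0,0,0],0],[[135,-182,0],[0,0,0],0],[[172,-183,0],[0,0,0],0],[[209,-184,0],[0,0,0],0],[[246,-184,0],[0,0,0],0],[[283,-184,0],[0,0,0],0],[[320,-184,0],[0,0,0],0]]'
python3 -m jog '[[[0,0,0],[0,0,0],0],[[0,0,0],[0,0,0],0]]'
python3 - <<'E'
from h import *
s=bot.read_state(); im=vision.capture('wrist'); cv2.imwrite('pics/w1.png',im[:,:,::-1])
c,st=blob(im,(0,170,80),(8,255,255),(0,0,640,400)); print(s['time_s'],s['position'],c,st,onz('wrist',c,.146,s))
E
```

```text
time_s: 1.15
position: [0.4462, -0.3138, 0.2224]
tcp_rot: [[0.947, 0.321, -0.0], [0.321, -0.947, 0.0], [-0.0, -0.0, -1.0]]
force: [0.2, -0.9, 1.0]
opening: 1.001
time_s: 1.32
position: [0.446, -0.3138, 0.2221]
tcp_rot: [[0.946, 0.325, -0.0], [0.325, -0.946, 0.0], [-0.0, -0.0, -1.0]]
force: [-0.3, -1.0, -0.6]
opening: 0.999
1.3167 [ 0.44601682 -0.3138041   0.22213694] [320.26200873 212.48326055] [306 199  30  29 687] [ 0.44496517 -0.31371858  0.146     ]
```

View pics/w1.png

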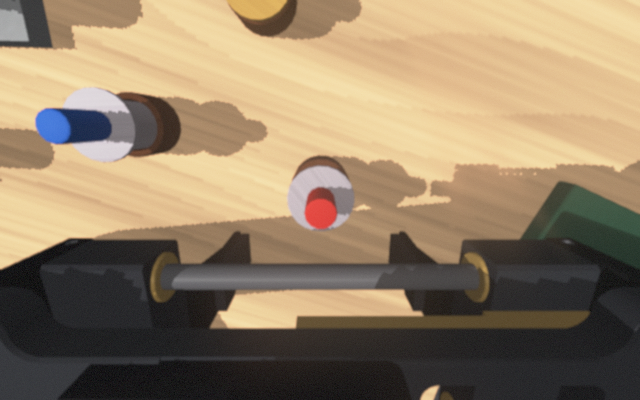

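The wrist view shows the red handle top at about (321,212), centred between the open jaws. Blue sits well off to the left at (60,127). The position agrees with the top view to 1 mm. I descend and grip.

```bash
python3 -m jog '[[[-1,0,25],[0,0,0],0],[[-1,0,55],[0,0,0],0],[[-1,0,85],[0,0,0],0],[[-1,0,105],[0,0,0],0],[[-1,0,116],[0,0,0],0],[[-1,0,116],[0,0,0],0],[[-1,0,116],[0,0,0],0.4],[[-1,0,116],[0,0,0],0.8],[[-1,0,116],[0,0,0],1],[[-1,0,116],[0,0,0],1],[[-1,0,116],[0,0,0],1],[[-1,0,116],[0,0,0],1]]'
python3 -m jog '[[[0,0,0],[0,0,0],1],[[0,0,0],[0,0,0],1],[[0,0,0],[0,0,0],1],[[0,0,0],[0,0,0],1]]'
```

```text
time_s: 2.37
position: [0.4439, -0.3154, 0.1072]
tcp_rot: [[0.947, 0.321, 0.001], [0.321, -0.947, -0.001], [0.001, 0.001, -1.0]]
force: [0.2, 0.5, 0.8]
opening: 0.633
time_s: 2.7
position: [0.4438, -0.3152, 0.1066]
tcp_rot: [[0.947, 0.321, 0.0], [0.321, -0.947, -0.0], [0.0, 0.0, -1.0]]
force: [-1.1, -0.8, -0.1]
opening: 0.334
```

```bash
python3 -m jog '[[[0,0,0],[0,0,0],1],[[0,0,0],[0,0,0],1],[[0,0,-10],[0,0,0],1],[[0,0,-25],[0,0,0],1],[[0,0,-45],[0,0,0],1],[[0,0,-70],[0,0,0],1],[[0,0,-95],[0,0,0],1],[[0,0,-125],[0,0,0],1],[[0,0,-155],[0,0,0],1],[[0,0,-180],[0,0,0],1],[[0,0,-200],[0,0,0],1],[[0,0,-200],[0,0,0],1]]'
python3 - <<'E'
from h import *
s=bot.read_state();im=vision.capture('scene'); cv2.imwrite('pics/s2.png',cv2.resize(im[100:350,60:460],None,fx=2,fy=2)[:,:,::-1])
R=np.array(s['tcp_rot']);print(s['time_s'],s['position'],s['opening'])
print(R.T@(np.array([.5665,.3063,s['position'][2]])-s['position'])*1000)
E
```

```text
time_s: 3.7
position: [0.4454, -0.3168, 0.3117]
tcp_rot: [[0.947, 0.321, 0.007], [0.321, -0.947, -0.007], [0.004, 0.009, -1.0]]
force: [0.8, -0.5, -1.1]
opening: 0.336
3.7 [ 0.44539024 -0.31684698  0.31173425] 0.33570576047425854
[ 314.83500039 -551.2215234    -3.67223666]
```

View pics/s2.png

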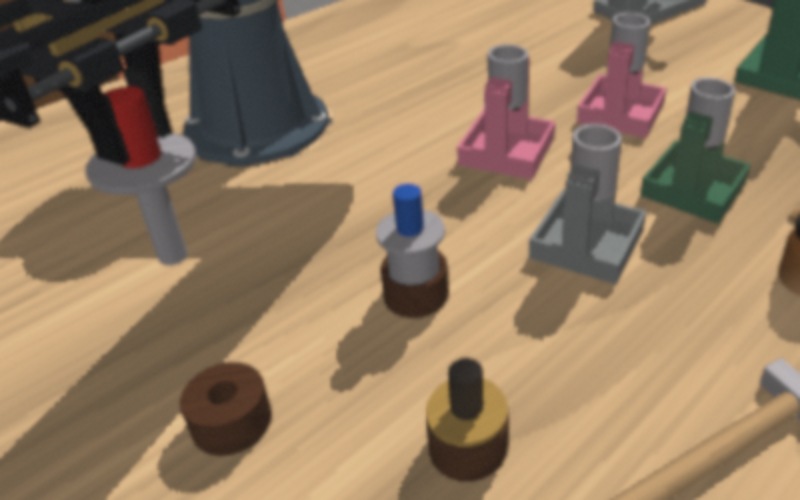

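The rod is lifted clear and upright in the jaws: the wooden holder at (225,395) is empty, and the blue and black rods stand undisturbed. I carry it to a look-point 100 mm short of the stand.

```bash
python3 -m jog '[[[8,-20,0],[0,0,0],1],[[20,-51,0],[0,0,0],1],[[33,-84,0],[0,0,0],1],[[46,-117,0],[0,0,0],1],[[59,-150,0],[0,0,0],1],[[72,-183,0],[0,0,0],1],[[85,-217,0],[0,0,0],1],[[98,-250,0],[0,0,0],1],[[111,-284,0],[0,0,0],1],[[124,-318,0],[0,0,0],1],[[137,-351,0],[0,0,0],1],[[150,-385,0],[0,0,0],1]]'
python3 -m jog '[[[13,-33,0],[0,0,0],1],[[26,-67,0],[0,0,0],1],[[39,-100,0],[0,0,0],1],[[51,-130,0],[0,0,0],1],[[60,-152,0],[0,0,0],1],[[65,-166,0],[0,0,0],1],[[65,-166,0],[0,0,0],1],[[65,-166,0],[0,0,0],1],[[65,-166,0],[0,0,0],1]]'
python3 - <<'E'
from h import *
s=bot.read_state();im=vision.capture('wrist'); cv2.imwrite('pics/w3.png',im[:,:,::-1])
T=vision.capture('top'); cv2.imwrite('pics/t3.png',T[:,:,::-1])
R=np.array(s['tcp_rot']);print(s['time_s'],s['position'],s['opening'],R.round(3).tolist())
print(R.T@(np.array([.5665,.3063,s['position'][2]])-s['position'])*1000)
E
```

```text
time_s: 4.75
position: [0.4604, 0.0992, 0.3048]
tcp_rot: [[0.947, 0.321, -0.004], [0.321, -0.947, -0.0], [-0.004, -0.001, -1.0]]
force: [0.5, 0.2, -1.4]
opening: 0.341
time_s: 5.5
position: [0.4695, 0.2747, 0.3052]
tcp_rot: [[0.947, 0.321, -0.003], [0.321, -0.947, -0.002], [-0.003, 0.001, -1.0]]
force: [-0.2, 0.2, -1.1]
opening: 0.335
5.5 [0.46951845 0.27466511 0.30521208] 0.3354394756132008 [[0.947, 0.321, -0.003], [0.321, -0.947, -0.002], [-0.003, 0.001, -1.0]]
[102.00355243   1.16085824  -0.34078374]
```

View pics/w3.png

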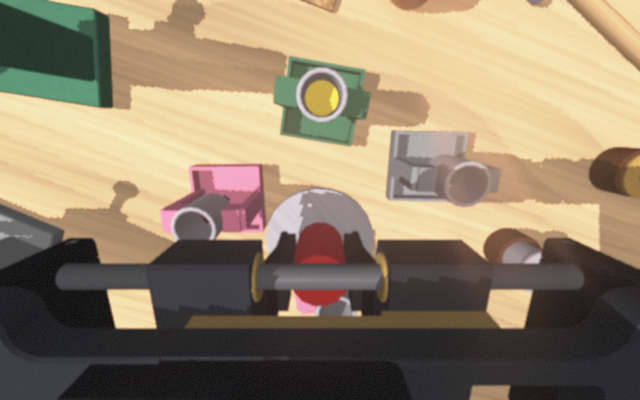

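The wrist view shows the green stand's rim at about (321.5,95) with the yellow slug inside. The pink stand is at (195,222) and the grey at (467,182). The held collar spans columns 265–375, with its front edge at row 188.

Run:
```python
from h import *
s=bot.read_state();R=np.array(s['tcp_rot']);p=s['position']
im=cv2.imread('pics/w3.png',0)
c=cv2.HoughCircles(cv2.resize(im[55:140,270:375],None,fx=4,fy=4,interpolation=cv2.INTER_CUBIC),cv2.HOUGH_GRADIENT,1,100,param1=80,param2=20,minRadius=75,maxRadius=120)
print(c/4+np.array([270,55,0]) if c is not None else c)
for px in [(321.5,95),(296,95),(347,95),(321.5,69),(321.5,121)]:
    P=onz('wrist',px,.155,s); print(px,P,R.T@(P-p)*1000)
f=onz('wrist',(320,188),p[2]-.010,s);print('collar front',R.T@(f-p)*1000)
for e in (265,375): print(R.T@(onz('wrist',(e,240),p[2]-.012,s)-p)*1000)
cv2.imwrite('pics/w3c.png',cv2.resize(cv2.imread('pics/w3.png')[50:250,240:400],None,fx=3,fy=3,interpolation=cv2.INTER_CUBIC))
```

```text
[[[321.625       92.375       25.17499924]]]
(321.5, 95) [0.56814933 0.30647204 0.155     ] [103.44339826   0.94915548 150.73344925]
(296, 95) [0.5596345  0.33159692 0.155     ] [103.40985182 -25.57933667 150.72374224]
(347, 95) [0.57666692 0.28134304 0.155     ] [103.47823402  27.48243187 150.74315575]
(321.5, 69) [0.5915936  0.31446974 0.155     ] [128.21411757   0.86819581 150.68985313]
(321.5, 121) [0.54356659 0.29808594 0.155     ] [ 77.46978203   1.03407543 150.77916246]
collar front [36.30733199 -0.89061087  9.93583157]
[  0.30697614 -37.48824668  11.98567881]
[ 0.36115011 35.86487785 12.01258723]
```

View pics/w3c.png

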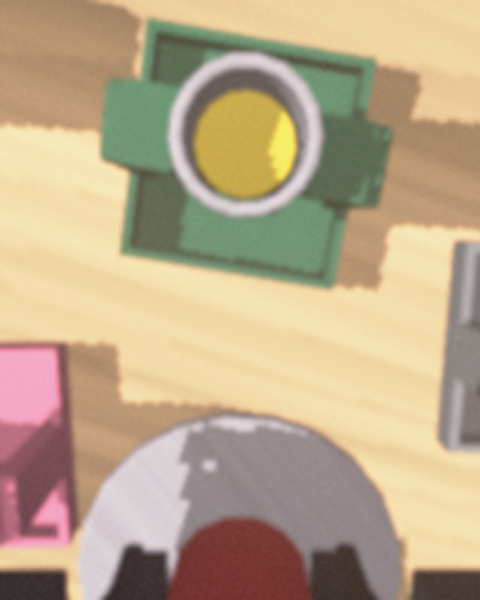

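The crop confirms the rim centre at (321.7,94.7), and both views put it within 2 mm of each other. The shift is x +103, y +1 mm, and the collar sits square on the tool axis. I move over and insert down to just above the slug.

```bash
python3 -m jog '[[[20,1,0],[0,0,0],1],[[50,1,0],[0,0,0],1],[[80,1,0],[0,0,0],1],[[97,1,0],[0,0,0],1],[[103,1,0],[0,0,0],1],[[103,1,0],[0,0,0],1],[[103,1,0],[0,0,0],1],[[103,1,12],[0,0,0],1],[[103,1,25],[0,0,0],1],[[103,1,38],[0,0,0],1],[[103,1,38],[0,0,0],1]]'
python3 - <<'E'
from h import *
im=vision.capture('scene');W=vision.capture('wrist')
cv2.imwrite('pics/s4.png',np.hstack([cv2.resize(im[70:220,330:480],(500,500),interpolation=cv2.INTER_CUBIC),cv2.resize(W[100:300,260:380],(300,500))])[:,:,::-1])
E
```

```text
time_s: 6.52
position: [0.5649, 0.3065, 0.266]
tcp_rot: [[0.947, 0.321, -0.007], [0.321, -0.947, -0.002], [-0.007, 0.0, -1.0]]
force: [-0.3, -0.4, -2.2]
opening: 0.337
```

View pics/s4.png

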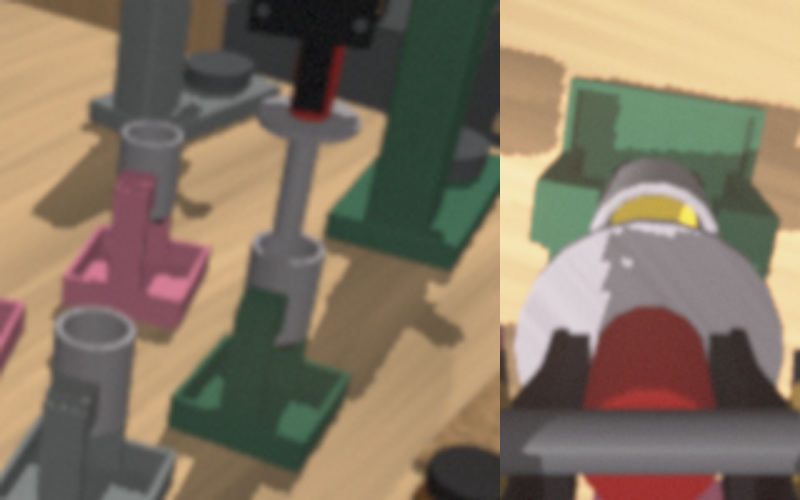

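The left half shows the rod over the green sleeve, its shaft entering the rim at (288,240), central. In the wrist half the collar sits centred over the rim. I descend and push.

```bash
python3 -m jog '[[[2,0,10],[0,0,0],1],[[2,0,20],[0,0,0],1],[[2,0,30],[0,0,0],1],[[2,0,38],[0,0,0],1]]'
python3 -m jog '[[[0,0,6],[0,0,0],1],[[0,0,12],[0,0,0],1],[[0,0,18],[0,0,0],1],[[0,0,24],[0,0,0],1],[[0,0,30],[0,0,0],1],[[0,0,30],[0,0,0],1]]'
```

```text
time_s: 6.95
position: [0.5696, 0.3082, 0.2291]
tcp_rot: [[0.947, 0.321, -0.001], [0.321, -0.947, -0.0], [-0.002, -0.0, -1.0]]
force: [-0.4, -0.3, -1.4]
opening: 0.341
time_s: 7.45
position: [0.5697, 0.3082, 0.1993]
tcp_rot: [[0.947, 0.321, -0.002], [0.321, -0.947, -0.001], [-0.002, 0.0, -1.0]]
force: [-1.1, 0.0, -1.5]
opening: 0.335
```

```bash
python3 -m jog '[[[0,0,6],[0,0,0],1],[[0,0,12],[0,0,0],1],[[0,0,18],[0,0,0],1],[[0,0,22],[0,0,0],1],[[0,0,24],[0,0,0],1],[[0,0,24],[0,0,0],1]]'
python3 - <<'E'
from h import *
im=vision.capture('scene');s=bot.read_state();print(s['force'],s['position'])
cv2.imwrite('pics/s5.png',cv2.resize(im[90:220,350:480],(600,600),interpolation=cv2.INTER_CUBIC)[:,:,::-1])
E
```

```text
time_s: 7.95
position: [0.5697, 0.3082, 0.1753]
tcp_rot: [[0.947, 0.321, -0.002], [0.321, -0.947, -0.001], [-0.002, -0.0, -1.0]]
force: [0.2, -0.2, -0.2]
opening: 0.337
[-0.23079871 -0.58401021 -2.08337016] [0.56991465 0.30831739 0.17574637]
```

View pics/s5.png

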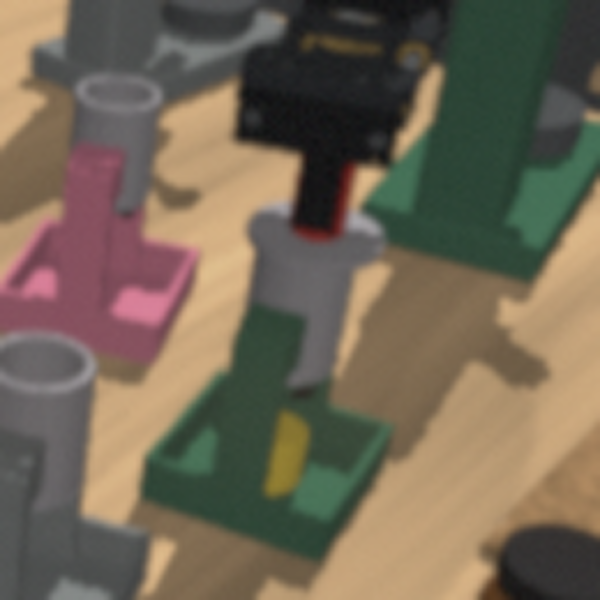

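The slug is visible in the tray (yellow at (288,455)), with the collar just over the rim. I lower gently to contact.

```bash
python3 -m jog '[[[0,0,1],[0,0,0],1],[[0,0,2],[0,0,0],1],[[0,0,3],[0,0,0],1],[[0,0,3],[0,0,0],1]]'; python3 -m jog '[[[0,0,1],[0,0,0],1],[[0,0,2],[0,0,0],1],[[0,0,2],[0,0,0],1]]'
```

```text
time_s: 8.33
position: [0.5701, 0.3084, 0.1734]
tcp_rot: [[0.947, 0.321, -0.0], [0.321, -0.947, -0.0], [-0.0, 0.0, -1.0]]
force: [-0.4, 0.2, -1.1]
opening: 0.343
time_s: 8.58
position: [0.5703, 0.3084, 0.1716]
tcp_rot: [[0.947, 0.321, 0.0], [0.321, -0.947, 0.0], [0.0, -0.0, -1.0]]
force: [-0.0, 0.2, -1.9]
opening: 0.343
```

```bash
python3 -m jog '[[[0,0,1],[0,0,0],1],[[0,0,1],[0,0,0],1]]'; python3 -m jog '[[[0,0,1],[0,0,0],1],[[0,0,1],[0,0,0],1]]';  python3 -m jog '[[[0,0,1],[0,0,0],1],[[0,0,1],[0,0,0],1]]'
```

```text
time_s: 8.75
position: [0.5703, 0.3084, 0.1716]
tcp_rot: [[0.947, 0.321, 0.001], [0.321, -0.947, 0.0], [0.001, 0.0, -1.0]]
force: [-1.7, -1.0, 3.7]
opening: 0.337
time_s: 8.92
position: [0.5703, 0.3085, 0.1715]
tcp_rot: [[0.947, 0.321, 0.001], [0.321, -0.947, 0.0], [0.001, 0.0, -1.0]]
force: [-2.7, -1.5, 8.3]
opening: 0.336
time_s: 9.08
position: [0.5703, 0.3084, 0.1715]
tcp_rot: [[0.947, 0.321, 0.001], [0.321, -0.947, 0.0], [0.001, 0.0, -1.0]]
force: [-5.3, -1.5, 12.3]
opening: 0.336
```

Contact: the height stays at 0.1715 m while the force rises, as expected for the collar on the rim. I back off the command by 3 mm, release, then retreat upward.

```bash
python3 -m jog '[[[0,0,-2],[0,0,0],1],[[0,0,-2],[0,0,0],1],[[0,0,-2],[0,0,0],0.6],[[0,0,-2],[0,0,0],0.5],[[0,0,-2],[0,0,0],0.2],[[0,0,-2],[0,0,0],0],[[0,0,-2],[0,0,0],0],[[0,0,-2],[0,0,0],0],[[0,0,-2],[0,0,0],0],[[0,0,-2],[0,0,0],0]]'
python3 -m jog '[[[0,0,-8],[0,0,0],0],[[0,0,-20],[0,0,0],0],[[0,0,-40],[0,0,0],0],[[0,0,-65],[0,0,0],0],[[0,0,-95],[0,0,0],0],[[-25,0,-120],[0,0,0],0],[[-55,0,-130],[0,0,0],0],[[-90,0,-130],[0,0,0],0],[[-120,0,-130],[0,0,0],0],[[-130,0,-130],[0,0,0],0],[[-130,0,-130],[0,0,0],0],[[-130,0,-130],[0,0,0],0]]'
python3 - <<'E'
from h import *
im=vision.capture('scene');W=vision.capture('wrist');T=vision.capture('top')
r=lambda a:cv2.resize(a,(400,400),interpolation=cv2.INTER_CUBIC)
cv2.imwrite('pics/f.png',np.hstack([r(im[90:220,350:480]),r(W[0:200,220:420])])[:,:,::-1])
ct,st=blob(T,(0,170,100),(8,255,255),(170,140,250,210));print('handle top view at z .2',ct,onz('top',ct,.21))
E
```

```text
time_s: 9.92
position: [0.5702, 0.3084, 0.1704]
tcp_rot: [[0.947, 0.321, -0.0], [0.321, -0.947, -0.0], [-0.0, -0.0, -1.0]]
force: [0.0, 0.6, 1.0]
opening: 0.845
time_s: 10.92
position: [0.4482, 0.267, 0.302]
tcp_rot: [[0.947, 0.321, 0.004], [0.321, -0.947, 0.001], [0.004, 0.0, -1.0]]
force: [0.6, 0.3, -0.2]
opening: 1.0
handle top view at z .2 [196.025      166.28333333] [0.5700402  0.30791893 0.21      ]
```

View pics/f.png

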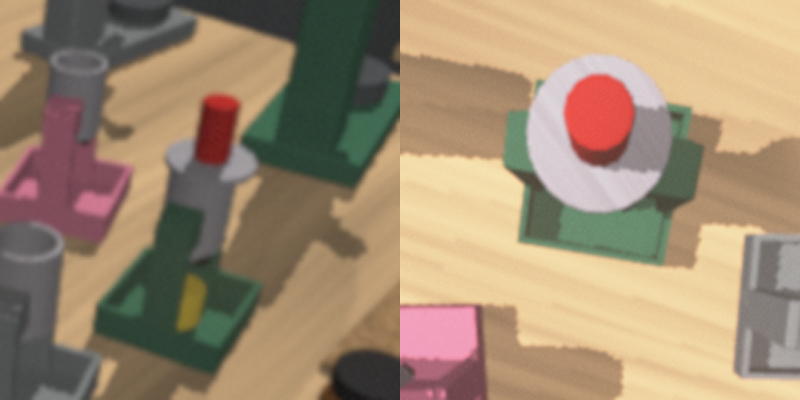

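The rod stands in the green sleeve with its collar flat on the rim at (212,160), and the slug is in the tray at (190,303). The gripper is clear.

```bash
python3 -c "
from rig import bot
print(bot.read_state()['time_s'],bot.hand_in())"
```

```text
the job is handed in; nothing more can be done
11.0667 None
```

The job is done and handed in at 11.1 s of the 42 s allowed. The slug is out, and the red-handled rod is standing in the green stand's sleeve.

- **What I did:** I lifted the rod out of its holder, carried it over the green stand and pushed it down through the sleeve. I then lowered the collar onto the rim, let go and moved the arm clear.
- **Slug:** the last scene picture shows it in the catch tray, partly hidden behind a post. I did not measure its exact position, and the wrist force never showed the roughly 10 N push. That force was only read after each call.
- **Rod:** the collar sits flat on the rim in both the scene and wrist views. On contact the tool stopped at z = 0.1715 m, against 0.172 m expected, and the force rose to 12 N, the highest reading I saw. The top camera puts the handle at (0.570, 0.308), about 2–4 mm from the measured sleeve axis, which the bore's clearance allows.
- **Failed checks:** none. The camera views disagreed by about 2 mm, and the first two-camera fix on the handle by about 5 mm.

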